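Tuck the orange guide bracket under the housing cover

ROBOT

A 6-joint arm with a two-finger parallel gripper is mounted at the origin on the work surface. World frame = base frame: x ahead of the robot, y to its left, z up, the work surface at z = 0. Lengths are in m, angles in rad, forces in N, time in s.
With the tool pointing down it reaches from about 0.375 to 0.975 m from the base axis. Payload 3.8 kg.
Tool frame: the origin (TCP) lies where the fingers leave the gripper's body, on its centre line; the fingertips stand 73 mm ahead of it and the grasp point (between the pads) lies 54 mm ahead of it; z points along the fingers, y is the line along which they close (so a half turn about z gives the same grasp; the last joint's range is limited). The gripper opens to 85 mm and grips with 20 to 120 N. Pads are 22 mm wide; open, the fingers measure 114 mm over their backs; the gripper's body (76 mm by 85 mm) begins 54 mm behind the grasp point. The pads swing forward as they close: fully open they stand 13 mm farther back than shut.
Start: joints at [-1.214, 0.264, 1.604, -0, 1.274, -0.037], TCP at [0.259, -0.623, 0.304] pointing down, gripper open.
Joint ranges: [-2.63, 2.63], [-0.94, 2.18], [0.31, 2.57], [-1.31, 4.45], [0, 2.66], [-2.55, 2.55]. Speed limits (rad/s): [2.57, 2.57, 3.14, 3.14, 3.14, 3.14].

INTERFACE

Orientations are given as a rotation vector (axis times angle).
In Python, from workcell import read_state, viewer, bot gives the robot as it stands.
- The arm moves only by the tool jog_arm, never from a script. Its argument "increments" is a list that holds one entry, the list of rows, each a list of 7 numbers: the shift along the tool's x, y, z in units of 30 mm (1.0 is 30 mm), then the turn, a rotation vector about the tool's x, y, z in units of 6 degrees (1.0 is 6 degrees), then the opening, from -1 (shut) to 1 (fully open). A call has exactly 5 rows; each row shifts and turns the commanded pose from where the row before left it, along the tool's axes as they then stand; what a row does not reach is not made up. A row lasts 1/12 s, in which the tool goes at most 41.7 mm and 7.16 degrees, less where a joint would pass 70% of its speed; a pose out of reach is approached as far as the arm can. A call is refused whole if a number of a shift passes 1 or a number of a turn 1, either way. A call with a gripper value outside its range is refused whole. The fingers move at their own pace and stop on an object; "force" is the grip in N (left out, the last holds). Time passes only in rows, so rows that do not move let the fingers close, or fill a call up. It gives the time, the measured TCP pose, the force, the opening and the grip force at its end, in the units of the state.
- read_state(): the state, without advancing time (a new reading comes with each control period).
- viewer.read_camera(name): name is "side" or "top" or "wrist"; returns (picture, depth): 480x640x3 uint8, blue, green, red; 480x640 float32, m along the optical axis (not along the pixel's ray), 0 where there is no reading.
- viewer.camera_params(name): a dict with "fx", "fy", "cx", "cy" (pixels), "k1" (the pictures are not rectified: a ray, as slopes to the right and down, at radius r is drawn at 1 + k1 r^2 times it, then the intrinsics apply), "R" (3x3) and "t" (3): a world point X has camera coordinates R X + t; the wrist camera has in their place "hand_eye" (4x4, takes a point from camera to tool coordinates, whose origin is the TCP and whose axes are the flange's). Camera axes: x right, y down, z forward; pixel columns grow to the right and rows downward; lengths in m; the calibration is good to about 2 mm. A picture is of the moment at which its call begins: read the wrist's pose just before it. camera_params takes no time and is no camera call.
- bot.finish_job(): hands the job in; it is judged then, once.
The state is a dict: "time": time; "q": joint angles; "joint_vel": joint speeds; "joint_torque": joint torques, N m; "tool_pos": TCP position; "tcp_rot": TCP orientation; "wrist_force": force on the tool from outside, world axes, zero at the start; "torque": the same for the moment, N m; "width": opening from 0.0 (shut) to 1.0 (fully open); "grip_force": force on a finger pad.
Only numpy, scipy, OpenCV 4.12 (cv2) and the standard library are available. Lean on these libraries where they do the work, as an engineer would, in place of code of your own. Each camera call takes 0.05 s, during which the arm holds its last target. There are 200 camera calls.

TASK

Fit the orange guide bracket into the black housing on the assembly fixture: tilt it, put its white-tipped toe edge-first through the opening and under the yellow cover, then right it inside while you still hold it, so that its foot lies flat on the housing floor, and let go. Leave the blue bracket where it stands.

Things in the scene. Friction and masses are not known exactly. Their poses are not given: they have to be found in the camera images.
- guide_grip (a point): Orange bracket, 0.11-0.22 kg, on its foot on the bench. Foot 100 (x) x 40 (y) x 8 mm; one blade 24 (x) x 14 (y) mm rises to 90 mm above the underside. This point: blade axis, 68 mm above the underside, z up the blade, x from toe to heel. Toe end 62 mm towards -x, heel end 38 mm towards +x. Starts with the toe roughly towards the robot. Grip the blade along y (14 mm).
- guide_toe (a point): Middle of the orange bracket's toe end face (white-tipped, the end farther from the blade): 62 mm from the grip point towards -x and 64 mm below it, 4 mm above the underside. Same axes as the grip point.
- pocket (a point): Centre of the white floor in the fixed black housing, 16 mm above the bench; x away from the robot, z up. Cavity x -61..61, y -32..32 mm, walls 5 mm thick, 42 mm high. Yellow fixed cover over x -61..-21: underside 38, top 42 mm above the floor; the rest, 82 mm, is open. The foot fits in tilted about 28 deg, toe first under the cover. Fixture plate 260 x 210 mm; nothing above 58 mm over the bench.
- spare_grip (a point): The same point on the blue bracket, a loose bystander of the same shape and size as the orange one, standing nearby; do not disturb it.
Not all that is in view belongs to the job. Several things look just like the part that bears guide_grip: the one meant starts nearest to the robot's base.

How it is judged:
On the way, in this order (a step that is already met when the one before it is completed fails the run):
1. the orange bracket is tilted and its toe is under the yellow cover, inside the housing (angle between guide_grip's own z axis and vertical above 0.14 rad and x of guide_toe in the frame of pocket between -0.07 and -0.021 m and y of guide_toe in the frame of pocket between -0.034 and 0.034 m and z of guide_toe in the frame of pocket between -0.002 and 0.038 m), for 0.05 s.
2. the orange bracket is righted inside the housing, toe under the cover, foot no more than 15 mm above the floor, still held in the gripper (angle between guide_grip's own z axis and vertical below 0.13 rad and contact force between the fingers and guide above 1 N and x of guide_toe in the frame of pocket between -0.07 and -0.031 m and y of guide_grip in the frame of pocket between -0.02 and 0.02 m and z of guide_grip in the frame of pocket between 0.06 and 0.083 m), for 0.05 s.
At the end, for the whole second after the job is handed in: The orange bracket rests released in the housing, its foot flat on the floor (blade within 0.1 rad of upright, grip point 62 to 74 mm above the floor), its toe end at least 10 mm under the yellow cover (pocket x below -31 mm), its grip point within 20 mm of the middle across (angle between guide_grip's own z axis and vertical below 0.1 rad and linear speed of guide below 0.02 m/s and x of guide_toe in the frame of pocket between -0.07 and -0.031 m and y of guide_grip in the frame of pocket between -0.02 and 0.02 m and z of guide_grip in the frame of pocket between 0.062 and 0.074 m); the robot touches nothing.
It fails at once if the blue bracket is moved by more than 15 mm (distance of spare_grip from where it was at the start of the episode above 0.015 m).
It also fails if it takes over 40 s, if anything falls off the work surface, if the arm or the gripper's body presses on something with over 40 N, if the wrist force passes 120 N, or if a joint passes its speed limit or range.

## Working session

There is one attempt and no reset: what is moved stays moved. The work goes in short steps, Python scripts to look and compute and a tool call to move; the robot and the scene stay as the last step left them, time stands still between calls to the robot, and variables do not carry over. Pictures are saved under pics/ and viewed, at most 10 in all, crops included, and the job is handed in when it is done.

Besides the shell and the picture viewer there is one more tool, called as a command line: name --argument value ..., lists and objects as JSON in quotes. jog_arm: Moves the arm, as the interface text tells. Its arguments: {"type":"object","properties":{"increments":{"type":"array","items":{"type":"array","items":{"type":"array","items":{"type":"number"}}}},"force":{"type":"number"}},"required":["increments"]}

```bash
ls; mkdir -p pics; cat > h.py <<'E'
import numpy as np, cv2
from workcell import read_state, viewer, bot
from scipy.spatial.transform import Rotation as Ro
def ray(c,u,v,R=None,t=None):
    # world origin, dir
    x=np.array([(u-c['cx'])/c['fx'],(v-c['cy'])/c['fy']]); s=x.copy()
    for _ in range(20): s=x/(1+c['k1']*(s@s))
    d=np.array([s[0],s[1],1.0])
    if 'hand_eye' in c:
        st=read_state(); H=np.array(c['hand_eye']); Rw=Ro.from_rotvec(st['tcp_rot']).as_matrix()
        return Rw@H[:3,3]+np.array(st['tool_pos']), Rw@H[:3,:3]@d
    R=np.array(c['R']);t=np.array(c['t'])
    return -R.T@t, R.T@d
def plane(c,u,v,z):
    o,d=ray(c,u,v); return o+d*(z-o[2])/d[2]
def pt(c,u,v,depth):
    o,d=ray(c,u,v); return o+d*depth
E
python3 - <<'E'
from h import *
for n in ['top','side']:
    im,d=viewer.read_camera(n); cv2.imwrite(f'pics/{n}0.png',im); np.save(n+'_d.npy',d)
    print(n,viewer.camera_params(n))
print(viewer.camera_params('wrist'));print(read_state())
E
```

```text
pics
top {'fx': 602.895932428599, 'fy': 602.895932428599, 'cx': 317.7439624338338, 'cy': 238.68833176507576, 'k1': -0.03170649765192215, 'R': array([[-0.0182074 , -0.99982515,  0.0042603 ],
       [-0.98758146,  0.01731907, -0.15615026],
       [ 0.15604917, -0.00705048, -0.98772413]]), 't': array([-0.03049981,  0.62058565,  1.18443453])}
side {'fx': 563.1171888987612, 'fy': 563.1171888987612, 'cx': 319.06317668921486, 'cy': 235.57324279043104, 'k1': 0.024363731268593248, 'R': array([[-0.97889623, -0.20356235,  0.01801492],
       [-0.15642528,  0.68964981, -0.70704616],
       [ 0.13150399, -0.69494281, -0.7069379 ]]), 't': array([0.59992259, 0.1888539 , 0.91027628])}
{'fx': 333.13265054648423, 'fy': 333.13265054648423, 'cx': 320.61117003837774, 'cy': 241.36622202168857, 'k1': -0.01131841497133383, 'hand_eye': array([[ 4.08108508e-04, -9.47625907e-01, -3.19382175e-01,
         8.12463397e-02],
       [ 9.99999058e-01, -3.17982026e-05,  1.37215211e-03,
         3.69346648e-04],
       [-1.31044266e-03, -3.19382434e-01,  9.47625001e-01,
        -7.00521177e-02],
       [ 0.00000000e+00,  0.00000000e+00,  0.00000000e+00,
         1.00000000e+00]])}
{'time': 0.1, 'q': array([-1.21391676e+00,  2.64736964e-01,  1.60525929e+00, -6.96713176e-06,
        1.27369525e+00, -3.68795547e-02]), 'joint_vel': array([-9.24492314e-04, -1.40540054e-03, -3.37320591e-03, -8.08159057e-05,
        4.02180430e-04, -1.78054520e-03]), 'joint_torque': array([ 4.43817598e-04, -5.16708255e+01, -3.68589842e+01, -6.77402249e-05,
        6.25309534e-03,  3.17008823e-05]), 'tool_pos': array([ 0.25880064, -0.62285536,  0.3026347 ]), 'tcp_rot': array([-3.07887091e+00, -6.14125385e-01,  5.35224194e-04]), 'wrist_force': array([-0.16248789, -0.25584984,  0.38842647]), 'torque': array([ 0.02800522,  0.06905366, -0.03368558]), 'grip_force': 0.0, 'width': 0.998648177575269}
```

View pics/top0.png

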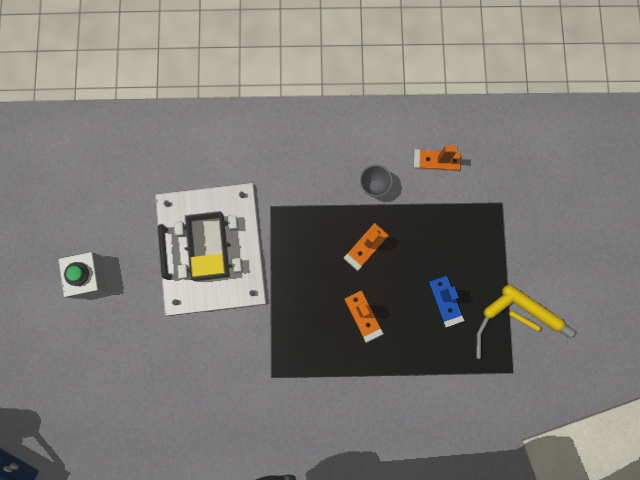

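View pics/side0.png

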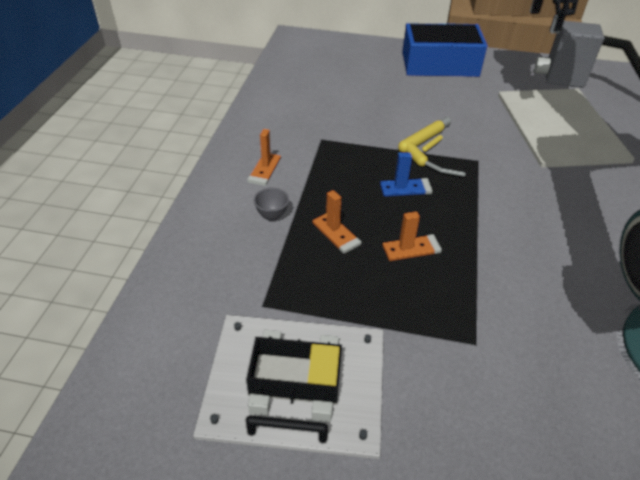

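The top view shows the target orange bracket at (364,316), nearest the robot, with its white toe at (373,337). Blue is at (447,302). The housing is at (208,247) with its yellow cover at (208,265). The side view agrees.

```bash
cat > m.py <<'E'
from h import *
def cloud(n,im,d):
    c=viewer.camera_params(n); K=np.array([[c['fx'],0,c['cx']],[0,c['fy'],c['cy']],[0,0,1]])
    v,u=np.mgrid[:480,:640]; x=np.stack([(u-c['cx'])/c['fx'],(v-c['cy'])/c['fy']],-1); s=x.copy()
    for _ in range(10): s=x/(1+c['k1']*(s**2).sum(-1,keepdims=True))
    P=np.concatenate([s,np.ones((480,640,1))],-1)*d[...,None]
    return (P-np.array(c['t']))@np.array(c['R'])
def rect(P):
    r=cv2.minAreaRect((P[:,:2]*1000).astype(np.float32)); return r
E
python3 - <<'E'
from m import *
for n in ['top','side']:
    im=cv2.imread(f'pics/{n}0.png'); d=np.load(n+'_d.npy'); W=cloud(n,im,d); hsv=cv2.cvtColor(im,cv2.COLOR_BGR2HSV)
    org=cv2.inRange(hsv,(3,150,60),(16,255,255))>0
    blu=cv2.inRange(hsv,(105,150,60),(125,255,255))>0
    yel=cv2.inRange(hsv,(22,150,100),(32,255,255))>0
    ok=d>0
    for nm,m in [('org',org),('blu',blu),('yel',yel)]:
        k,l,s,ce=cv2.connectedComponentsWithStats((m&ok).astype(np.uint8))
        for i in range(1,k):
            if s[i,4]<120: continue
            P=W[l==i]
            if not(0.2<P[:,0].mean()<1 and abs(P[:,1].mean())<.6): continue
            hi=P[P[:,2]>.08]; lo=P[P[:,2]<.02]
            print(n,nm,ce[i].round(),s[i,4],'mean',P.mean(0).round(3),'zpct',np.percentile(P[:,2],[2,50,98]).round(3))
            if len(hi)>5: print('  blade top',len(hi),np.r_[hi[:,:2].mean(0)].round(4),rect(hi))
            if len(lo)>5: print('  foot',rect(lo))
            if nm=='yel': print('  ',rect(P))
    # housing walls / floor
    B=(W[...,0]>.35)&(W[...,0]<.75)&(W[...,1]>.05)&(W[...,1]<.45)
    hm=ok&B&(hsv[...,2]<70)&(W[...,2]>.05)&(W[...,2]<.066)
    k,l,s,ce=cv2.connectedComponentsWithStats((hm|(yel&ok)).astype(np.uint8)); i=1+np.argmax(s[1:,4])
    print(n,'walltop',s[i],rect(W[l==i]),W[l==i][:,2].mean())
E
```

```text
top org [441. 159.] 779 mean [ 0.792 -0.307  0.025] zpct [0.003 0.01  0.092]
  blade top 94 [ 0.7937 -0.3132] ((794.7567138671875, -314.1223449707031), (24.317617416381836, 15.00344467163086), 86.32791900634766)
  foot ((794.8207397460938, -308.64166259765625), (86.63016510009766, 39.819602966308594), 86.48854064941406)
top org [368. 244.] 797 mean [ 0.612 -0.146  0.02 ] zpct [0.001 0.009 0.092]
  blade top 92 [ 0.6173 -0.1501] ((617.9180297851562, -150.5919189453125), (13.927896499633789, 24.70029640197754), 48.317115783691406)
  foot ((614.4097900390625, -148.57545471191406), (42.20362091064453, 90.63848876953125), 46.69465637207031)
top org [362. 313.] 835 mean [ 0.468 -0.13   0.019] zpct [0.001 0.009 0.093]
  blade top 94 [ 0.4735 -0.1275] ((473.66058349609375, -127.64790344238281), (23.28156852722168, 14.403766632080078), 25.066303253173828)
  foot ((469.46697998046875, -130.82766723632812), (87.94135284423828, 42.474403381347656), 25.03390884399414)
top blu [445. 298.] 834 mean [ 0.496 -0.303  0.022] zpct [0.004 0.01  0.092]
  blade top 103 [ 0.502  -0.3022] ((502.0793151855469
[... 2325 characters left out ...]
49.70947265625), (86.6933364868164, 147.32803344726562), 17.609655380249023)
side yel [421. 141.] 538 mean [ 0.473 -0.452  0.023] zpct [0.012 0.024 0.03 ]
  foot ((477.01568603515625, -458.8781433105469), (149.5302734375, 64.3431396484375), 76.75357055664062)
   ((476.6533508300781, -460.62237548828125), (154.98321533203125, 68.00883483886719), 78.04212188720703)
side yel [324. 364.] 1084 mean [0.568 0.185 0.059] zpct [0.056 0.059 0.061]
   ((570.226318359375, 184.91433715820312), (43.78447341918945, 68.41534423828125), 6.25186824798584)
side walltop [ 247  338   95   58 2012] ((609.189208984375, 193.093017578125), (129.8013153076172, 81.8519287109375), 5.891505241394043) 0.05759308446381303
```

```bash
cat >> h.py <<'E'
def togo(pos,R):
    """units to go in current tool frame (shift/30mm, turn/6deg), R target matrix"""
    s=read_state(); C=Ro.from_rotvec(s['tcp_rot']).as_matrix()
    sh=C.T@(np.array(pos)-s['tool_pos'])/.03; tu=np.degrees(Ro.from_matrix(C.T@R).as_rotvec())/6
    print('t',round(s['time'],2),'pos',s['tool_pos'].round(4),'shift',sh.round(2),'turn',tu.round(2),'F',s['wrist_force'].round(1),'w',round(s['width'],3),'g',round(s['grip_force'],1))
def RT(yaw,phi=0):
    """tool matrix: tool x = bracket x at yaw, toe down by phi (deg)"""
    y=np.radians(yaw); c,s=np.cos(y),np.sin(y)
    return np.array([[c,s,0],[s,-c,0],[0,0,-1.]])@Ro.from_euler('y',phi,degrees=True).as_matrix()
E
cat > plan.py <<'E'
import numpy as np, heapq
seg=[(-62,0),(38,0),(38,8),(12,8),(12,90),(-12,90),(-12,8),(-62,8),(-62,0)]
O=np.concatenate([np.linspace(a,b,60)[:-1] for a,b in zip(np.array(seg,float)[:-1],np.array(seg,float)[1:])])
obs=[(-66,-21,38,42),(-66,-61,-20,42),(61,66,-20,42),(-66,66,-20,0)]
def clr(x,z,phi):
    p=np.radians(phi);X=O[:,0]*np.cos(p)-O[:,1]*np.sin(p)+x;Z=O[:,0]*np.sin(p)+O[:,1]*np.cos(p)+z
    m=99
    for a,b,c,d in obs:
        dx=np.maximum(a-X,X-b);dz=np.maximum(c-Z,Z-d)
        m=min(m,np.where((dx<0)&(dz<0),np.maximum(dx,dz),np.hypot(np.maximum(dx,0),np.maximum(dz,0))).min())
    return m
xs=np.arange(-10,70,2);zs=np.arange(2,112,2);ps=np.arange(0,46,2)
C=np.array([[[clr(x,z,p) for p in ps] for z in zs] for x in xs])
src=(list(xs).index(12),0,0); goal_z=len(zs)-1
C[:, :,:]=np.minimum(C,8)
best={};par={};h=[(0,src)];best[src]=0
cost=lambda i:1/max(C[i],.05)**2*1+.02
pq=[(0,src)]
while pq:
    d,s=heapq.heappop(pq)
    if d>best[s]:continue
    if s[1]==goal_z: break
    for dx in(-1,0,1):
        for dz in(-1,0,1):
            for dp in(-1,0,1):
                n=(s[0]+dx,s[1]+dz,s[2]+dp)
                if not all(0<=n[k]<C.shape[k] for k in range(3)) or C[n]<.5: continue
                nd=d+cost(n)*np.sqrt(dx*dx+dz*dz+dp*dp)
                if nd<best.get(n,1e9): best[n]=nd;par[n]=s;heapq.heappush(pq,(nd,n))
path=[]
while s!=src: path.append(s); s=par[s]
path.append(src)
for s in path: print(xs[s[0]],zs[s[1]],ps[s[2]],round(C[s],1),end=' | ')
E
python3 plan.py; python3 -c "
from h import *
togo([.4735,-.1265,.27],RT(25))"
```

```text
44 110 32 8.0 | 44 108 32 8.0 | 44 106 32 8.0 | 44 104 32 8.0 | 44 102 32 8.0 | 44 100 32 8.0 | 44 98 32 8.0 | 44 96 32 8.0 | 44 94 32 8.0 | 44 92 32 8.0 | 44 90 32 8.0 | 44 88 32 8.0 | 44 86 32 8.0 | 44 84 32 8.0 | 44 82 32 8.0 | 44 80 32 8.0 | 44 78 32 8.0 | 44 76 32 8.0 | 44 74 32 8.0 | 44 72 32 8.0 | 44 70 32 8.0 | 44 68 32 8.0 | 44 66 32 8.0 | 44 64 32 8.0 | 44 62 32 8.0 | 44 60 32 8.0 | 42 58 32 8.0 | 40 56 32 8.0 | 38 54 32 8.0 | 36 52 30 8.0 | 34 50 30 8.0 | 32 48 28 8.0 | 30 46 28 8.0 | 28 44 26 8.0 | 26 42 26 8.0 | 24 40 24 8.0 | 22 38 22 8.0 | 20 36 20 7.9 | 18 34 18 7.8 | 16 32 16 8.0 | 16 30 16 8.0 | 14 28 14 8.0 | 14 26 12 8.0 | 14 24 10 8.0 | 12 22 8 8.0 | 12 20 6 8.0 | 12 18 4 8.0 | 12 16 2 8.0 | 12 14 0 8.0 | 12 12 0 8.0 | 12 10 0 8.0 | 12 8 0 8.0 | 12 6 0 6.0 | 12 4 0 4.0 | 12 2 0 2.0 | t 0.1 pos [ 0.2588 -0.6229  0.3026] shift [ 12.96 -12.53   1.12] turn [-0.02 -0.   -0.41] F [-0.2 -0.3  0.4] w 0.999 g 0.0
```

jog_arm --increments '[[[0.95, -0.92, 0, 0, 0, -0.05, 1], [0.95, -0.92, 0, 0, 0, -0.05, 1], [0.95, -0.92, 0, 0, 0, -0.05, 1], [0.95, -0.92, 0, 0, 0, -0.05, 1], [0.95, -0.92, 0, 0, 0, -0.05, 1]]]'

```text
time: 0.52
tool_pos: [0.3358, -0.4385, 0.3031]
tcp_rot: [-3.072, -0.654, 0.0]
wrist_force: [0.7, 0.7, 0.7]
width: 1.001
grip_force: 0.0
```

jog_arm --increments '[[[0.95, -0.92, 0, 0, 0, -0.05, 1], [0.95, -0.92, 0, 0, 0, -0.05, 1], [0.95, -0.92, 0, 0, 0, -0.05, 1], [0.9, -0.9, 0, 0, 0, 0, 1], [0.9, -0.9, 0, 0, 0, 0, 1]]]'

```text
time: 0.93
tool_pos: [0.4056, -0.256, 0.3035]
tcp_rot: [-3.067, -0.679, 0.0]
wrist_force: [0.2, -1.0, 0.5]
width: 0.997
grip_force: 0.0
```

```bash
python3 -c "
from h import *
togo([.4735,-.1265,.27],RT(25))"
```

```text
t 0.93 pos [ 0.4056 -0.256   0.3035] shift [ 3.87 -2.96  1.12] turn [-0.    0.   -0.01] F [ 0.2 -1.   0.5] w 0.997 g 0.0
```

jog_arm --increments '[[[0.8, -0.6, 0, 0, 0, 0, 1], [0.8, -0.6, 0, 0, 0, 0, 1], [0.8, -0.6, 0.3, 0, 0, 0, 1], [0.8, -0.6, 0.4, 0, 0, 0, 1], [0.67, -0.56, 0.42, 0, 0, 0, 1]]]'

```text
time: 1.35
tool_pos: [0.4742, -0.1267, 0.2702]
tcp_rot: [3.067, 0.68, 0.002]
wrist_force: [0.4, 0.0, -0.3]
width: 0.998
grip_force: 0.0
```

jog_arm --increments '[[[0, 0, 0, 0, 0, 0, 0.2], [0, 0, 0, 0, 0, 0, 0.2], [0, 0, 0, 0, 0, 0, 0.2], [0, 0, 0, 0, 0, 0, 0.2], [0, 0, 0, 0, 0, 0, 0.2]]]'

```text
time: 1.77
tool_pos: [0.4733, -0.1295, 0.2709]
tcp_rot: [3.067, 0.676, 0.001]
wrist_force: [0.2, -0.6, 0.2]
width: 0.6
grip_force: 0.0
```

```bash
cat > w.py <<'E'
from h import *
def wcloud(name):
    s=read_state(); im,d=viewer.read_camera('wrist'); cv2.imwrite(f'pics/{name}.png',im)
    c=viewer.camera_params('wrist'); v,u=np.mgrid[:480,:640]; x=np.stack([(u-c['cx'])/c['fx'],(v-c['cy'])/c['fy']],-1); q=x.copy()
    for _ in range(10): q=x/(1+c['k1']*(q**2).sum(-1,keepdims=True))
    P=np.concatenate([q,np.ones((480,640,1))],-1)*d[...,None]
    H=np.array(c['hand_eye']); T=P@H[:3,:3].T+H[:3,3]
    return im,d,T,T@Ro.from_rotvec(s['tcp_rot']).as_matrix().T+s['tool_pos']
E
python3 - <<'E'
from w import *
im,d,T,W=wcloud('w1'); hsv=cv2.cvtColor(im,cv2.COLOR_BGR2HSV)
m=(cv2.inRange(hsv,(3,150,60),(16,255,255))>0)&(d>0)
k,l,s,ce=cv2.connectedComponentsWithStats(m.astype(np.uint8))
for i in range(1,k):
    if s[i,4]<800: continue
    P=W[l==i]; hi=P[P[:,2]>.083]; lo=P[(P[:,2]<.012)&(P[:,2]>.003)]
    print(ce[i],s[i,4]); 
    if len(hi)>9: print(cv2.minAreaRect((hi[:,:2]*1e3).astype(np.float32)),hi[:,2].mean())
    if len(lo)>9: print(cv2.minAreaRect((lo[:,:2]*1e3).astype(np.float32)))
togo([.4735,-.1265,.124],RT(25))
E
```

```text
[404.65085837  84.51373391] 4660
((616.566650390625, -151.58192443847656), (14.297115325927734, 24.261638641357422), 47.25373458862305) 0.08973512487816694
((612.4698486328125, -147.59786987304688), (40.20308303833008, 88.10201263427734), 47.54444122314453)
[319.06666667 216.8754717 ] 3180
((473.1716003417969, -128.68869018554688), (23.938005447387695, 13.664817810058594), 24.881973266601562) 0.08984971603640267
((467.5270690917969, -131.84597778320312), (87.56802368164062, 40.85780334472656), 25.19835090637207)
t 1.82 pos [ 0.4734 -0.1295  0.2709] shift [ 0.04 -0.09  4.9 ] turn [ 0.01 -0.01 -0.02] F [-0.7 -0.1  0.5] w 0.598 g 0.0
```

View pics/w1.png

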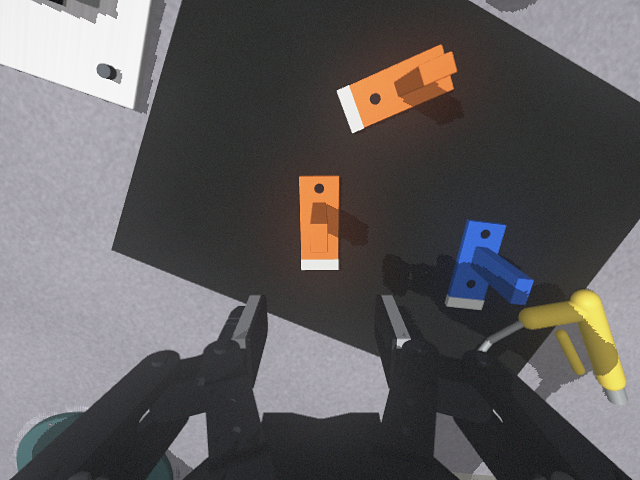

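The wrist view shows the target centred between the fingers at (319,220), toe at (319,265), so I go straight down.

jog_arm --increments '[[[0, 0, 1, 0, 0, 0, 0.2], [0, 0, 1, 0, 0, 0, 0.2], [0, 0, 1, 0, 0, 0, 0.2], [0, 0, 1, 0, 0, 0, 0.2], [0, 0, 0.85, 0, 0, 0, 0.2]]]'

```text
time: 2.23
tool_pos: [0.4728, -0.1292, 0.1235]
tcp_rot: [3.068, 0.677, -0.0]
wrist_force: [0.3, 1.0, -0.9]
width: 0.599
grip_force: 0.0
```

jog_arm --increments '[[[0, 0, 0, 0, 0, 0, 0.2], [0, 0, 0, 0, 0, 0, -1], [0, 0, 0, 0, 0, 0, -1], [0, 0, 0, 0, 0, 0, -1], [0, 0, 0, 0, 0, 0, -1]]]' --force 70

```text
time: 2.65
tool_pos: [0.4749, -0.1291, 0.1269]
tcp_rot: [3.065, 0.678, 0.005]
wrist_force: [-1.6, -0.7, 3.6]
width: 0.154
grip_force: 70.5
```

jog_arm --increments '[[[0, 0, 0, 0, 0, 0, -1], [0, 0, 0, 0, 0, 0, -1], [0, 0, 0, 0, 0, 0, -1], [0, 0, 0, 0, 0, 0, -1], [0, 0, 0, 0, 0, 0, -1]]]'

```text
time: 3.07
tool_pos: [0.4749, -0.1291, 0.1269]
tcp_rot: [3.065, 0.679, 0.005]
wrist_force: [-2.5, -2.0, 7.5]
width: 0.153
grip_force: 70.8
```

```bash
python3 -c "
from h import *
togo([.4735,-.1287,.3],RT(25))"
```

```text
t 3.07 pos [ 0.4749 -0.1291  0.1269] shift [-0.02 -0.01 -5.77] turn [ 0.03 -0.02 -0.  ] F [-2.5 -2.   7.5] w 0.153 g 70.8
```

jog_arm --increments '[[[0, 0, -0.6, 0, 0, 0, -1], [0, 0, -1, 0, 0, 0, -1], [0, 0, -1, 0, 0, 0, -1], [0, 0, -1, 0, 0, 0, -1], [0, 0, -1, 0, 0, 0, -1]]]'

```text
time: 3.48
tool_pos: [0.4729, -0.1282, 0.2641]
tcp_rot: [-3.067, -0.679, 0.0]
wrist_force: [0.4, -0.2, -2.7]
width: 0.155
grip_force: 69.4
```

jog_arm --increments '[[[0, 0, -1, 0, 0, 0.6, -1], [0, 0, 0, 0, 0, 0.7, -1], [0, 0, 0, 0, 0, 0.7, -1], [0, 0, 0, 0, 0, 0.7, -1], [0, 0, 0, 0, 0, 0.55, -1]]]'

```text
time: 3.9
tool_pos: [0.4731, -0.1283, 0.2932]
tcp_rot: [3.138, 0.144, 0.001]
wrist_force: [-0.8, -0.1, -1.5]
width: 0.158
grip_force: 69.5
```

```bash
python3 -c "
from h import *
togo([.565,.184,.30],RT(5.5))"
```

```text
t 3.9 pos [ 0.4731 -0.1283  0.2932] shift [  4.01 -10.08  -0.23] turn [ 0.   -0.   -0.04] F [-0.8 -0.1 -1.5] w 0.158 g 69.5
```

jog_arm --increments '[[[0.3, -0.8, -0.1, 0, 0, 0, -1], [0.4, -1, -0.1, 0, 0, 0, -1], [0.4, -1, 0, 0, 0, 0, -1], [0.4, -1, 0, 0, 0, 0, -1], [0.4, -1, 0, 0, 0, 0, -1]]]'

```text
time: 4.32
tool_pos: [0.5163, 0.0217, 0.299]
tcp_rot: [-3.138, -0.149, -0.001]
wrist_force: [1.4, -0.5, -2.3]
width: 0.157
grip_force: 69.5
```

jog_arm --increments '[[[0.4, -1, 0, 0, 0, 0, -1], [0.4, -1, 0, 0, 0, 0, -1], [0.4, -1, 0, 0, 0, 0, -1], [0.4, -1, 0, 0, 0, 0, -1], [0.4, -1, 0, 0, 0, 0, -1]]]'

```text
time: 4.73
tool_pos: [0.5617, 0.177, 0.2987]
tcp_rot: [3.138, 0.15, -0.0]
wrist_force: [0.6, -0.8, -1.6]
width: 0.158
grip_force: 69.5
```

jog_arm --increments '[[[0.1, -0.28, 0, 0, 0, 0, -1], [0, 0, 0, 0, 0, 0, -1], [0, 0, 0, 0, 0, 0, -1], [0, 0, 0, 0, 0, 0, -1], [0, 0, 0, 0, 0, 0, -1]]]'

```text
time: 5.15
tool_pos: [0.5637, 0.1827, 0.2987]
tcp_rot: [3.138, 0.148, -0.001]
wrist_force: [0.2, -0.1, -2.6]
width: 0.155
grip_force: 69.7
```

```bash
python3 - <<'E'
from w import *
im,d,T,W=wcloud('w2'); hsv=cv2.cvtColor(im,cv2.COLOR_BGR2HSV); np.save('w2W.npy',W)
ok=d>0; f=lambda m:(cv2.minAreaRect((W[m][:,:2]*1e3).astype(np.float32)),int(m.sum()),W[m][:,2].mean().round(4))
B=ok&(abs(W[...,0]-.61)<.11)&(abs(W[...,1]-.187)<.07)
yel=(cv2.inRange(hsv,(22,120,80),(34,255,255))>0)&B&(W[...,2]<.08)
print('yel',f(yel))
print('rim',f(B&(W[...,2]>.050)&(W[...,2]<.066)&((hsv[...,2]<70)|yel)))
o=(cv2.inRange(hsv,(3,150,60),(16,255,255))>0)&ok&(abs(T[...,0])<.08)&(abs(T[...,1])<.04)
print('held foot tool',cv2.minAreaRect((T[o&(T[...,2]>.11)][:,:2]*1e3).astype(np.float32)), np.percentile(T[o][:,2],[5,50,95,99]))
togo([.565,.184,.30],RT(5.5))
E
```

```text
yel (((579.9558715820312, 183.00741577148438), (18.189468383789062, 63.95759963989258), 4.461950302124023), 1148, np.float64(0.058))
rim (((606.3426513671875, 187.85354614257812), (127.5033187866211, 82.6640396118164), 7.651355266571045), 1213, np.float64(0.0579))
held foot tool ((6.916675567626953, 0.4535369873046875), (39.562835693359375, 58.230403900146484), 89.85601043701172) [0.03630029 0.11832488 0.11976638 0.12022781]
t 5.2 pos [0.5638 0.1827 0.2988] shift [ 0.04 -0.04 -0.04] turn [ 0.    0.   -0.02] F [-0.1  0.1 -3.1] w 0.154 g 69.7
```

View pics/w2.png

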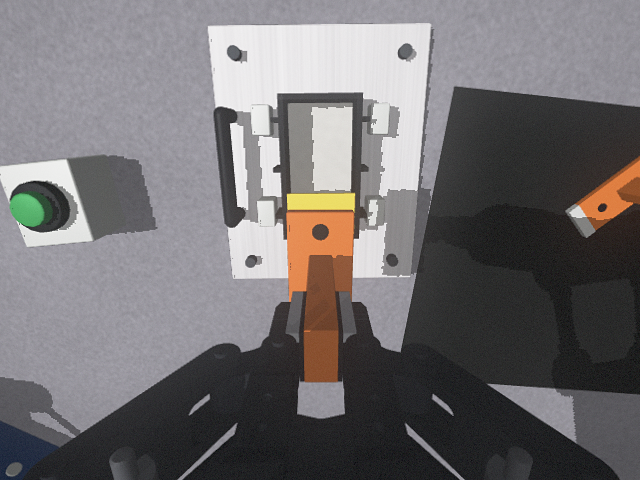

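The housing is in view. Its far rim corners are at about (278,93) and (362,93), the cover edge is at v≈194, and the bracket is held straight. I cast those pixels onto z=0.058 and work out the moves.

```bash
cat > wp.py <<'E'
from h import *
P=np.array([.610,.187,.016]);YAW=5.5;A,BB=.0015,.127
def goto(x,z,phi,y=0):
    p=np.radians(phi); X=x/1e3+A*np.cos(p)-BB*np.sin(p); Z=z/1e3+A*np.sin(p)+BB*np.cos(p)
    Q=Ro.from_euler('z',YAW,degrees=True).as_matrix()@np.array([X,y/1e3,Z])+P
    return Q,RT(YAW,phi)
def bpose():
    s=read_state(); R=Ro.from_rotvec(s['tcp_rot']).as_matrix(); Rz=Ro.from_euler('z',-YAW,degrees=True).as_matrix()
    L=Rz@(R@np.array([-A,0,BB])+s['tool_pos']-P)*1e3
    phi=np.degrees(np.arcsin((Rz@R[:,2])[0])); toe=Rz@(R@np.array([-A-.062,0,BB-.004])+s['tool_pos']-P)*1e3
    print('origin in pocket',L.round(1),'phi',phi.round(1),'toe',toe.round(1))
E
python3 - <<'E'
from h import *
im=cv2.imread('pics/w2.png'); hsv=cv2.cvtColor(im,cv2.COLOR_BGR2HSV); c=viewer.camera_params('wrist')
g=hsv[...,2]
print('row140',[ (u,int(g[140,u])) for u in range(270,372,2)])
print('col320',[ (v,int(g[v,320])) for v in range(86,112)])
yel=cv2.inRange(hsv,(22,120,80),(34,255,255))
for u in (295,320,345): print(u,np.where(yel[:,u])[0][[0,-1]])
for uv in [(278,93),(362,93),(320,93),(295,194),(345,194),(320,194)]: print(uv,plane(c,*uv,.058).round(4))
E
```

```text
row140 [(270, 233), (272, 233), (274, 232), (276, 233), (278, 221), (280, 75), (282, 76), (284, 74), (286, 66), (288, 72), (290, 136), (292, 138), (294, 142), (296, 142), (298, 140), (300, 142), (302, 139), (304, 138), (306, 142), (308, 137), (310, 137), (312, 130), (314, 221), (316, 223), (318, 222), (320, 223), (322, 222), (324, 222), (326, 221), (328, 223), (330, 221), (332, 221), (334, 221), (336, 220), (338, 223), (340, 220), (342, 221), (344, 222), (346, 221), (348, 223), (350, 224), (352, 91), (354, 75), (356, 74), (358, 77), (360, 76), (362, 149), (364, 145), (366, 147), (368, 146), (370, 139)]
col320 [(86, 233), (87, 232), (88, 232), (89, 233), (90, 233), (91, 236), (92, 218), (93, 115), (94, 76), (95, 82), (96, 81), (97, 86), (98, 84), (99, 72), (100, 72), (101, 69), (102, 77), (103, 141), (104, 143), (105, 142), (106, 140), (107, 135), (108, 224), (109, 222), (110, 221), (111, 222)]
295 [194 209]
320 [193 209]
345 [193 209]
(278, 93) [0.671  0.2284 0.058 ]
(362, 93) [0.6778 0.1566 0.058 ]
(320, 93) [0.6744 0.1925 0.058 ]
(295, 194) [0.5852 0.2077 0.058 ]
(345, 194) [0.5896 0.1609 0.058 ]
(320, 194) [0.5874 0.1843 0.058 ]
```

```bash
sed -i 's/^P=.*/P=np.array([.6085,.1863,.016]);YAW=5.4;A,BB=.0015,.127/' wp.py
cat >> wp.py <<'E'
def rows(targets):
    """per-row numbers from the measured pose through targets [(x,z,phi)], shift before turn"""
    s=read_state(); p=np.array(s['tool_pos']); R=Ro.from_rotvec(s['tcp_rot']).as_matrix()
    for t in targets:
        Q,N=goto(*t); print(t,(R.T@(Q-p)/.03).round(2),(np.degrees(Ro.from_matrix(R.T@N).as_rotvec())/6).round(2)); p,R=Q,N
E
python3 - <<'E'
from wp import *
bpose()
L=[(0,140,6),(10,135,12),(20,130,18),(30,120,24),(44,105,30),(44,90,32),(44,70,32),(44,60,32)]
rows(L)
E
```

```text
origin in pocket [-46.4   0.6 155.8] phi -0.0 toe [-108.4    0.6  159.8]
(0, 140, 6) [1.1  0.02 0.54] [ 0.  1. -0.]
(10, 135, 12) [-0.13  0.    0.22] [-0.  1.  0.]
(20, 130, 18) [-0.15 -0.    0.25] [-0.  1. -0.]
(30, 120, 24) [-0.23 -0.    0.44] [ 0.  1. -0.]
(44, 105, 30) [-0.22  0.    0.66] [-0.  1.  0.]
(44, 90, 32) [-0.4  -0.    0.43] [0.   0.33 0.  ]
(44, 70, 32) [-0.35  0.    0.57] [0. 0. 0.]
(44, 60, 32) [-0.18  0.    0.28] [0. 0. 0.]
```

jog_arm --increments '[[[0.9, 0.02, 0.54, 0, 1, 0, -1], [0.07, 0, 0.22, 0, 1, 0, -1], [-0.15, 0, 0.25, 0, 1, 0, -1], [-0.23, 0, 0.44, 0, 1, 0, -1], [-0.22, 0, 0.66, 0, 1, 0, -1]]]'

```text
time: 5.62
tool_pos: [0.5912, 0.1851, 0.2351]
tcp_rot: [-3.002, -0.141, -0.819]
wrist_force: [1.7, -3.1, -2.6]
width: 0.154
grip_force: 69.7
```

jog_arm --increments '[[[0, 0, 0, 0, 0.33, 0, -1], [0, 0, 0, 0, 0, 0, -1], [0, 0, 0, 0, 0, 0, -1], [0, 0, 0, 0, 0, 0, -1], [0, 0, 0, 0, 0, 0, -1]]]'

```text
time: 6.03
tool_pos: [0.5923, 0.186, 0.2349]
tcp_rot: [-2.99, -0.141, -0.861]
wrist_force: [1.1, 0.5, -1.2]
width: 0.157
grip_force: 69.8
```

```bash
python3 - <<'E'
from wp import *
from w import wcloud
bpose()
im,d,T,W=wcloud('w3')
hsv=cv2.cvtColor(im,cv2.COLOR_BGR2HSV)
o=(cv2.inRange(hsv,(3,150,60),(16,255,255))>0)&(d>0)&(abs(T[...,0])<.08)&(abs(T[...,1])<.04)&(T[...,2]>.10)
print('held foot tool',cv2.minAreaRect((T[o][:,:2]*1e3).astype(np.float32)), np.polyfit(T[o][:,0],T[o][:,2],1))
rows([(44,90,32),(44,75,32),(44,60,32),(40,56,32),(36,52,30),(32,48,28),(28,44,26),(24,40,24)])
im2,_=viewer.read_camera('side'); cv2.imwrite('pics/s3.png',cv2.resize(im2[280:460,180:420],None,fx=3,fy=3))
E
```

```text
origin in pocket [ 50.1   1.3 110.6] phi 32.1 toe [-4.5  1.3 81. ]
held foot tool ((7.075605392456055, 0.38033103942871094), (58.385494232177734, 39.516902923583984), 0.048441801220178604) [0.0378327 0.1175465]
(44, 90, 32) [-0.52  0.04  0.47] [-0.01 -0.02 -0.  ]
(44, 75, 32) [-0.26  0.    0.42] [0. 0. 0.]
(44, 60, 32) [-0.26  0.    0.42] [0. 0. 0.]
(40, 56, 32) [-0.18 -0.    0.04] [0. 0. 0.]
(36, 52, 30) [-0.04  0.    0.05] [-0.   -0.33 -0.  ]
(32, 48, 28) [-0.03  0.    0.05] [ 0.   -0.33 -0.  ]
(28, 44, 26) [-0.03 -0.    0.06] [ 0.   -0.33  0.  ]
(24, 40, 24) [-0.03 -0.    0.07] [ 0.   -0.33 -0.  ]
```

View pics/s3.png

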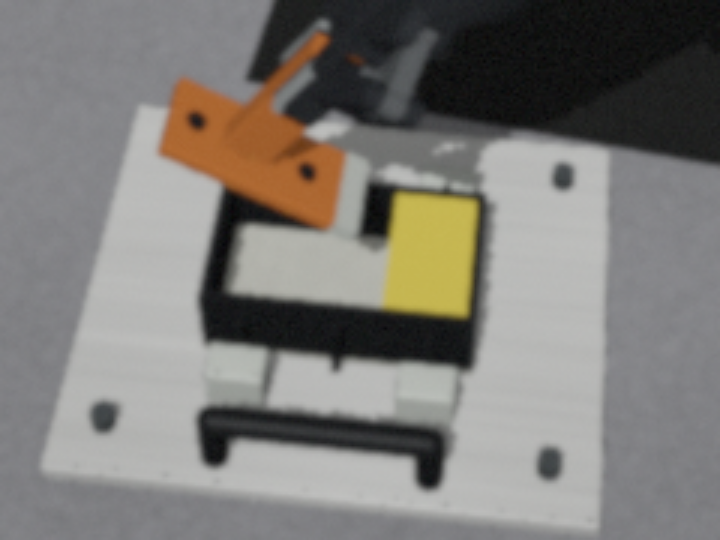

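The side view shows the tilted bracket above the opening, with the white toe at about (350,195) just ahead of the yellow cover (430,255). I lower it.

jog_arm --increments '[[[-0.5, 0.04, 0.45, 0, 0, 0, -1], [-0.26, 0, 0.42, 0, 0, 0, -1], [-0.26, 0, 0.42, 0, 0, 0, -1], [0, 0, 0, 0, 0, 0, -1], [0, 0, 0, 0, 0, 0, -1]]]'

```text
time: 6.55
tool_pos: [0.5851, 0.1841, 0.1828]
tcp_rot: [-2.993, -0.143, -0.855]
wrist_force: [0.2, 0.3, -2.0]
width: 0.161
grip_force: 69.6
```

```bash
python3 - <<'E'
from wp import *
bpose()
togo(*goto(44,60,32))
rows([(40,56,32),(36,52,30),(32,48,28),(28,44,26),(24,40,24)])
E
```

```text
origin in pocket [42.2  0.  58.2] phi 31.9 toe [-12.5  -0.1  28.8]
t 6.55 pos [0.5851 0.1841 0.1828] shift [ 0.07 -0.   -0.02] turn [-0.    0.02  0.01] F [ 0.2  0.3 -2. ] w 0.161 g 69.6
(40, 56, 32) [-0.11 -0.    0.02] [-0.    0.02  0.01]
(36, 52, 30) [-0.04  0.    0.05] [-0.   -0.33 -0.  ]
(32, 48, 28) [-0.03  0.    0.05] [ 0.   -0.33 -0.  ]
(28, 44, 26) [-0.03 -0.    0.06] [ 0.   -0.33  0.  ]
(24, 40, 24) [-0.03 -0.    0.07] [ 0.   -0.33 -0.  ]
```

jog_arm --increments '[[[-0.11, 0, 0.02, 0, 0, 0, -1], [-0.04, 0, 0.05, 0, -0.33, 0, -1], [-0.03, 0, 0.05, 0, -0.33, 0, -1], [-0.03, 0, 0.06, 0, -0.33, 0, -1], [-0.03, 0, 0.07, 0, -0.33, 0, -1]]]'

```text
time: 6.97
tool_pos: [0.5837, 0.1845, 0.1754]
tcp_rot: [-3.048, -0.146, -0.652]
wrist_force: [0.4, -0.2, -2.0]
width: 0.152
grip_force: 69.7
```

```bash
python3 - <<'E'
from wp import *
bpose()
togo(*goto(24,40,24))
rows([(20,36,20),(17,33,17),(16,30,15),(14,27,12.5),(13,23.5,9.5),(12,20,6),(12,16,2),(12,13,0),(12,8,0),(12,3,0)])
im2,_=viewer.read_camera('side'); cv2.imwrite('pics/s4.png',cv2.resize(im2[280:460,180:420],None,fx=3,fy=3))
E
```

```text
origin in pocket [25.8  0.7 42.9] phi 24.2 toe [-32.4   0.6  21.2]
t 6.97 pos [0.5837 0.1845 0.1754] shift [-0.08  0.02  0.06] turn [-0.01 -0.03  0.01] F [ 0.4 -0.2 -2. ] w 0.152 g 69.7
(20, 36, 20) [0.04 0.02 0.15] [-0.01 -0.69  0.01]
(17, 33, 17) [0.09 0.   0.07] [ 0.  -0.5 -0. ]
(16, 30, 15) [ 0.09 -0.    0.09] [-0.   -0.33  0.  ]
(14, 27, 12.5) [0.09 0.   0.09] [ 0.   -0.42  0.  ]
(13, 23.5, 9.5) [0.16 0.   0.12] [-0.  -0.5 -0. ]
(12, 20, 6) [ 0.21 -0.    0.12] [ 0.   -0.58 -0.  ]
(12, 16, 2) [0.28 0.   0.15] [-0.   -0.67  0.  ]
(12, 13, 0) [ 0.14 -0.    0.1 ] [-0.   -0.33 -0.  ]
(12, 8, 0) [0.   0.   0.17] [0. 0. 0.]
(12, 3, 0) [0.   0.   0.17] [0. 0. 0.]
```

View pics/s4.png

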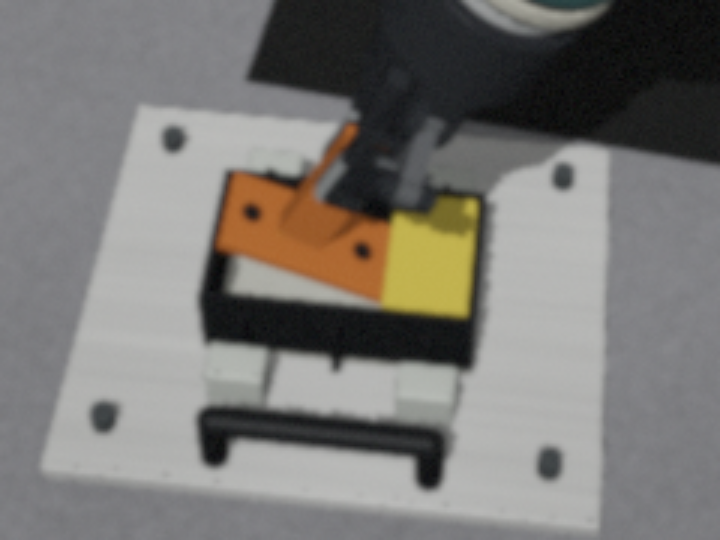

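The white toe is now hidden under the yellow cover (edge at u≈385) and the heel is still up over the far end (225,210). I right it.

jog_arm --increments '[[[0.04, 0.02, 0.15, 0, -0.69, 0, -1], [0.09, 0, 0.07, 0, -0.5, 0, -1], [0.09, 0, 0.09, 0, -0.33, 0, -1], [0.09, 0, 0.09, 0, -0.42, 0, -1], [0.16, 0, 0.12, 0, -0.5, 0, -1]]]'

```text
time: 7.43
tool_pos: [0.6017, 0.1854, 0.164]
tcp_rot: [-3.119, -0.149, -0.259]
wrist_force: [0.2, -0.6, -1.7]
width: 0.153
grip_force: 69.7
```

```bash
python3 - <<'E'
from wp import *
bpose()
togo(*goto(13,23.5,9.5))
rows([(12,20,6),(12,16,2),(12,13,0),(12,9,0),(12,6,0)])
E
```

```text
origin in pocket [12.6 -0.2 22.5] phi 9.5 toe [-49.2  -0.3  16.2]
t 7.43 pos [0.6017 0.1854 0.164 ] shift [ 0.02 -0.01 -0.03] turn [-0.01 -0.    0.01] F [ 0.2 -0.6 -1.7] w 0.153 g 69.7
(12, 20, 6) [ 0.22 -0.01  0.09] [-0.01 -0.58  0.01]
(12, 16, 2) [0.28 0.   0.15] [-0.   -0.67  0.  ]
(12, 13, 0) [ 0.14 -0.    0.1 ] [-0.   -0.33 -0.  ]
(12, 9, 0) [0.   0.   0.13] [0. 0. 0.]
(12, 6, 0) [0.  0.  0.1] [0. 0. 0.]
```

jog_arm --increments '[[[0.22, 0, 0.09, 0, -0.58, 0, -1], [0.28, 0, 0.15, 0, -0.67, 0, -1], [0.14, 0, 0.1, 0, -0.33, 0, -1], [0, 0, 0.13, 0, 0, 0, -1], [0, 0, 0.1, 0, 0, 0, -1]]]'

```text
time: 7.85
tool_pos: [0.6221, 0.1871, 0.148]
tcp_rot: [-3.138, -0.149, -0.004]
wrist_force: [-0.1, 1.1, -2.8]
width: 0.155
grip_force: 69.7
```

jog_arm --increments '[[[0, 0, 0.08, 0, 0, 0, -1], [0, 0, 0.07, 0, 0, 0, -1], [0, 0, 0, 0, 0, 0, -1], [0, 0, 0, 0, 0, 0, -1], [0, 0, 0, 0, 0, 0, -1]]]'

```text
time: 8.27
tool_pos: [0.6204, 0.1871, 0.1432]
tcp_rot: [-3.138, -0.15, 0.001]
wrist_force: [-0.1, -0.4, -0.8]
width: 0.155
grip_force: 69.7
```

```bash
python3 - <<'E'
from wp import *
bpose()
togo(*goto(12,0,0))
im2,_=viewer.read_camera('side'); cv2.imwrite('pics/s5.png',cv2.resize(im2[280:460,180:420],None,fx=3,fy=3))
E
```

```text
origin in pocket [10.3 -0.4  0.2] phi -0.0 toe [-51.7  -0.4   4.2]
t 8.27 pos [0.6204 0.1871 0.1432] shift [ 0.05 -0.01  0.01] turn [-0.    0.01  0.01] F [-0.1 -0.4 -0.8] w 0.155 g 69.7
```

View pics/s5.png

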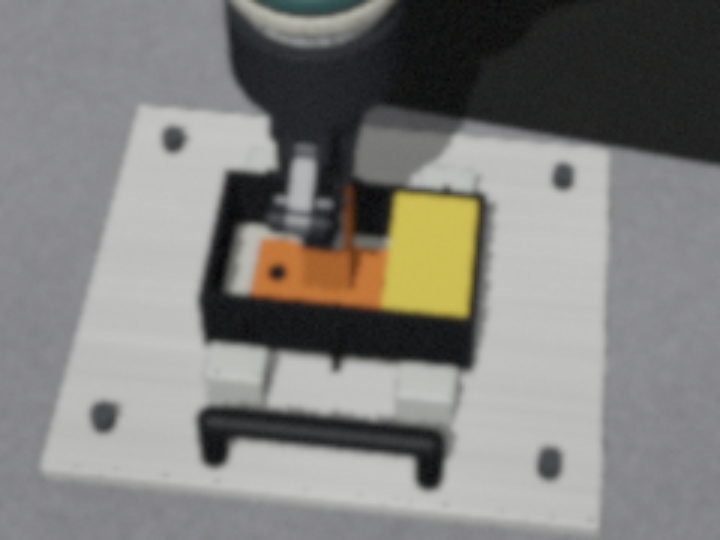

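The bracket stands upright in the housing with its foot at the floor and its toe under the cover. I press down slightly, release and rise.

jog_arm --increments '[[[0, 0, 0.03, 0, 0, 0, -1], [0, 0, 0, 0, 0, 0, -1], [0, 0, 0, 0, 0, 0, -0.3], [0, 0, 0, 0, 0, 0, -0.3], [0, 0, 0, 0, 0, 0, -0.3]]]'

```text
time: 8.73
tool_pos: [0.6211, 0.187, 0.1421]
tcp_rot: [-3.138, -0.15, 0.001]
wrist_force: [0.3, -0.3, -0.1]
width: 0.356
grip_force: 0.0
```

jog_arm --increments '[[[0, 0, 0, 0, 0, 0, -0.3], [0, 0, -0.3, 0, 0, 0, -0.3], [0, 0, -0.8, 0, 0, 0, -0.3], [0, 0, -1, 0, 0, 0, -0.3], [0, 0, -1, 0, 0, 0, -0.3]]]'

```text
time: 9.15
tool_pos: [0.6203, 0.1868, 0.2355]
tcp_rot: [3.138, 0.15, -0.005]
wrist_force: [-0.6, 0.4, 0.3]
width: 0.348
grip_force: 0.0
```

jog_arm --increments '[[[0, 0, -1, 0, 0, 0, -0.3], [0, 0, -0.5, 0, 0, 0, -0.3], [0, 0, 0, 0, 0, 0, -0.3], [0, 0, 0, 0, 0, 0, -0.3], [0, 0, 0, 0, 0, 0, -0.3]]]'

```text
time: 9.57
tool_pos: [0.6204, 0.1868, 0.2791]
tcp_rot: [3.138, 0.15, -0.004]
wrist_force: [-0.2, 0.1, 0.4]
width: 0.351
grip_force: 0.0
```

```bash
python3 - <<'E'
from wp import *
from w import wcloud
togo(*goto(12,0,0))
im,d,T,W=wcloud('w6'); hsv=cv2.cvtColor(im,cv2.COLOR_BGR2HSV)
L=(W-P)@Ro.from_euler('z',YAW,degrees=True).as_matrix()*1e3
o=(cv2.inRange(hsv,(3,150,40),(16,255,255))>0)&(d>0)&(abs(L[...,0])<70)&(abs(L[...,1])<40)
for nm,m in [('top',o&(L[...,2]>82)),('foot',o&(L[...,2]<20))]:
    print(nm,m.sum(),L[m].mean(0).round(1),np.percentile(L[m],[2,98],axis=0).round(1))
E
```

```text
t 9.57 pos [0.6204 0.1868 0.2791] shift [ 0.07 -0.02  4.54] turn [0.   0.03 0.01] F [-0.2  0.1  0.4] w 0.351 g 0.0
top 532 [10.7 -0.9 90. ] [[-1.  -7.4 88.6]
 [21.7  5.8 91.4]]
foot 1392 [18.3 -4.1  8.1] [[-27.8 -20.5   6.7]
 [ 47.7  15.6   9.7]]
```

View pics/w6.png

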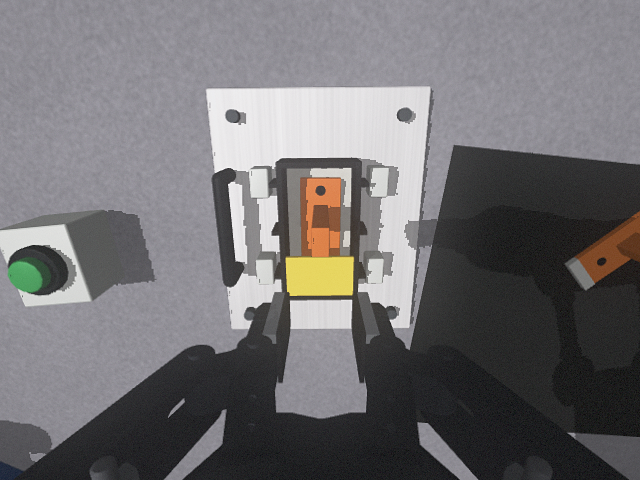

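The bracket rests flat in the housing (blade at (322,215), toe under the cover at (320,276)). Its foot top is 8 mm and its blade top 90 mm above the floor.

```bash
python3 -c "
from h import *
print(bot.finish_job())"
```

```text
the job is handed in; nothing more can be done
None
```

The orange bracket is released and resting flat in the housing with its toe under the yellow cover, the blue bracket was left alone, and the job was handed in at about 10 s (no verdict came back).

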